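# Snap a stick guide ring home in a clamped controller shell

### The arm

A 6-joint arm with a two-finger parallel gripper is mounted at the origin on the work surface. World frame = base frame: x ahead of the robot, y to its left, z up, the work surface at z = 0. Lengths are in mm, angles in rad, forces in N, time in s.
With the tool pointing down it reaches from about 300 to 775 mm from the base axis. Payload 14.6 kg.
Tool frame: the origin (TCP) lies between the finger pads; the fingertips stand 14 mm ahead of it and the grasp point (between the pads) lies 5 mm behind it (tips_ahead is the distance from the TCP to the fingertips, in mm); z points along the fingers, y is the line along which they close (so a half turn about z gives the same grasp; the last joint's range is limited). The gripper opens to 85 mm and grips with 20 to 120 N. Pads are 22 mm wide; open, the fingers measure 114 mm over their backs; the gripper's body (76 mm by 85 mm) begins 54 mm behind the grasp point. The pads swing forward as they close: fully open they stand 13 mm farther back than shut.
Start: joints at [1.226, 0.3, 1.521, -0, 1.321, -0.067], TCP at [150.83, 528.904, 245.281] pointing down, gripper open.
Joint ranges: [-3.03, 3.03], [-0.79, 2.21], [0.23, 2.52], [-1.04, 4.18], [0, 3.07], [-2.55, 2.55]. Speed limits (rad/s): [2.22, 2.22, 2.57, 3.14, 3.14, 3.14].

### API

Orientations are given as [roll, pitch, yaw] about the fixed x, y, z axes, in that order (R = Rz(yaw) Ry(pitch) Rx(roll)).
In Python, from rig import * gives the robot as it stands.
- The arm moves only by the shell command python3 -m pendant 'ROWS' [FORCE]. ROWS is JSON, a list of rows, each a list of 7 numbers: the finger opening in cm, from 0 to 8.54, then the shift along the tool's x, y, z in cm, then the turn, a rotation vector about the tool's x, y, z in rad. A call has 1 to 10 rows; each row is the pose to reach, as a shift and turn from the pose commanded when the call began, along the tool's axes at that moment; what a row does not reach only later rows make up. A row lasts 1/8 s, in which the tool goes at most 62.5 mm and 10.7 degrees, less where a joint would pass 70% of its speed; a pose out of reach is approached as far as the arm can. A call with a gripper value outside its range is refused whole. The fingers move at their own pace and stop on an object; FORCE is the grip in N (left out, the last holds). Time passes only in rows, so rows that repeat a pose let the fingers close. It gives the time, the measured TCP pose, the force, the opening and the grip force at its end, in the units of the state.
- read_state(): the state, without advancing time (a new reading comes with each control period).
- camera(name): name is "scene" or "top" or "wrist"; returns a dict with "image" (480x640x3 uint8, blue, green, red), "K" (3x3 intrinsics, pixels), "pose" (4x4, takes a point from camera to world coordinates). Camera axes: x right, y down, z forward; pixel columns grow to the right and rows downward; lengths in mm; the calibration is good to about 2 mm. The wrist camera is an equidistant fisheye: a pixel r from the principal point sees the ray r / f radians off the axis. A picture is of the moment at which its call begins. There is no depth.
- hand_in(): hands the job in; it is judged then, once.
The state is a dict: "clock": time; "joints": joint angles; "qd": joint speeds; "joint_efforts": joint torques, N m; "ee_pos": TCP position; "tcp_rot": TCP orientation; "wrist_force": force on the tool from outside, world axes, zero at the start; "ft_torque": the same for the moment, N m; "opening": finger opening in mm; "grip_force": force on a finger pad.
Only numpy, scipy, OpenCV 4.12 (cv2) and the standard library are available. Lean on these libraries where they do the work, as an engineer would, in place of code of your own. Each camera call takes 0.05 s, during which the arm holds its last target. There are 200 camera calls.

### The job

One stick well of the clamped orange controller shell has its guide ring only resting on the snap hooks. Take the brass-footed seating tool, press it squarely and slowly onto that ring until the ring clicks fully home on its seat, never pushing harder than 20 N because the shell cracks, and then stand the tool upright on the bench again. Keep your fingers off the ring, leave the finished stick in the other well alone, and do not push the other things on the bench about.

Things in the scene. Friction and masses are not known exactly. Their poses are not given: they have to be found in the camera images.
- tool_center (a point): centre (48 mm above its foot) of the seating tool, which stands upright on the bench: 96 mm tall, about 160 g; flat round brass foot 30 mm across, 9 mm thick; brass neck 12 mm across; round black handle 26 mm across from 32 to 90 mm above the foot, domed top. z: its axis, up. Grip the handle from above and firmly (some 60 N), or it slides in the fingers when pressed
- tool: the same seating tool; origin at the centre of the underside of its foot
- ring_top (a point): centre of the top face of the dark guide ring to be seated: collar 28 mm across, bore 19 mm, bevelled flange 36 mm across at its foot, 11 mm tall over all. z: its axis, up. It rests level on three sprung hooks in either of the two wells, its top about 16 mm above the seat. It is home when its top is 11 mm above the seat (within 0.7 mm) and level with it
- ring: the same ring; origin at the centre of its foot. Pressed slowly (2 to 5 mm/s) on its top it needs 10 to 16 N (friction differs), more if hurried; then the hooks snap over its flange, the push suddenly drops by some newtons and the ring drops the last 1 to 2 mm onto the seat
- seat_near (a point): centre of the seat (floor) of the stick well nearer to the clamp; moves with the shell. z points up out of the well. It is 85 mm above the bench; the shell's face is 8 mm above it
- seat_far (a point): the same for the well farther from the clamp, 54 mm from the other
- shell: translucent orange controller face shell, 154 x 66 mm; origin at seat height in the middle of its held end, the shell running along its -y (wells at 50 and 104 mm). Held only by that end in rubber-faced jaws, it bows down when pressed and springs back: roughly 1 mm per 19 N at the near well, 1 mm per 3 N at the far one. More than 20 N cracks it
- stick: the finished stick in the other well, its ring already home; origin at the centre of its foot
- stick_top (a point): centre of the thumb pad (18 mm across) of the finished stick in the other well; it stands 21.5 mm above its seat, its ring is already home
- clamp: small green steel screw clamp bolted to the bench, base 130 x 64 mm, jaws up to 92 mm above the bench; origin under its middle. The shell sticks out from it along its own -y
- screwdriver: black-handled screwdriver, 190 mm long, lying flat; origin under its middle
- spacer_rod: brass hexagonal spacer rod, 75 mm long, 11 mm across, lying flat; origin under its middle
- power_brick: gray metal power brick, 75 x 135 x 38 mm; origin under its middle
- cartridge: cream plastic game cartridge, 102 x 86 x 18 mm, lying flat; origin under its middle
- spare_cartridge: a second cream cartridge of the same size; origin under its middle
- cleaner: small white bottle of cleaner, 48 mm across, 115 mm tall; origin under its middle

How it is judged (in metres and radians):
On the way, in this order (a step that is already met when the one before it is completed fails the run):
1. the seating tool is lifted off the bench (height (world z) of tool_center above 0.08 m), for 0.1 s.
2. the ring is home on its seat, with the tool still pressing on it (((horizontal distance between ring_top and seat_near below 0.004 m and z of ring_top in the frame of seat_near below 0.0117 m and angle between the z axis of ring_top and the z axis of seat_near, either way round below 0.035 rad) or (horizontal distance between ring_top and seat_far below 0.004 m and z of ring_top in the frame of seat_far below 0.0117 m and angle between the z axis of ring_top and the z axis of seat_far, either way round below 0.035 rad)) and contact force between tool and ring above 0.5 N), for 0.05 s.
At the end, for the whole second after the job is handed in: the guide ring is home: its top face 11 mm (at most 11.7 mm) above the seat of its well, within 4 mm of its centre and level with it within 2 degrees; the seating tool stands upright (within 3.5 degrees) and still on the bench on its foot (((horizontal distance between ring_top and seat_near below 0.004 m and z of ring_top in the frame of seat_near below 0.0117 m and angle between the z axis of ring_top and the z axis of seat_near, either way round below 0.035 rad) or (horizontal distance between ring_top and seat_far below 0.004 m and z of ring_top in the frame of seat_far below 0.0117 m and angle between the z axis of ring_top and the z axis of seat_far, either way round below 0.035 rad)) and height (world z) of tool_center between 0.0455 and 0.0505 m and angle between tool_center's own z axis and vertical below 0.06 rad and linear speed of tool below 0.02 m/s); the robot touches nothing.
It fails at once if the tool pushes on the ring or the shell with more than 20 N (contact force between tool and ring above 20 N or contact force between any of tool, the arm, the fingers and shell above 20 N).
It fails at once if the fingers or the arm touch the ring (contact force between any of the fingers, the arm and ring above 1 N).
It fails at once if the tool leans more than 10 degrees while it presses on the ring (contact force between tool and ring above 2 N and angle between tool_center's own z axis and vertical above 0.175 rad).
It fails at once if the finished stick is pressed or knocked (contact force between any of tool, the fingers, the arm and stick above 3 N).
It fails at once if another thing on the bench is pushed about (more than 30 mm) (distance of any of screwdriver, spacer_rod, power_brick, cartridge, spare_cartridge, cleaner from where it was at the start of the episode above 0.03 m).
It also fails if it takes over 58 s, if anything falls off the work surface, if the arm or the gripper's body presses on something with over 40 N, if the wrist force passes 120 N, or if a joint passes its speed limit or range.

## Working session

There is one attempt and no reset: what is moved stays moved. The work goes in short steps, Python scripts to look and compute and a shell command to move; the robot and the scene stay as the last step left them, time stands still between calls to the robot, and variables do not carry over. Pictures are saved under pics/ and viewed, at most 10 in all, crops included, and the job is handed in when it is done.

```bash
mkdir -p pics; python3 - <<'E'
from rig import *
import cv2
for n in("scene","top"):
    c=camera(n); cv2.imwrite(f"pics/{n}0.png",c["image"]); print(n,c["K"],c["pose"])
s=read_state(); print(s)
E
```

```text
scene [[467.9465486    0.         312.95058045]
 [  0.         467.9465486  240.63473019]
 [  0.           0.           1.        ]] [[ 3.14576555e-01  8.15682624e-01 -4.85492996e-01  1.15811785e+03]
 [ 9.49227286e-01 -2.71946725e-01  1.58153530e-01 -1.95464941e+02]
 [-3.02514420e-03 -5.10594591e-01 -8.59816266e-01  1.07441818e+03]
 [ 0.00000000e+00  0.00000000e+00  0.00000000e+00  1.00000000e+00]]
top [[511.08480938   0.         305.78038857]
 [  0.         511.08480938 239.39757624]
 [  0.           0.           1.        ]] [[ 2.38361068e-02 -9.89717192e-01  1.41038006e-01  4.39879977e+02]
 [-9.99537130e-01 -2.09257753e-02  2.20825170e-02 -2.81296037e+01]
 [-1.89041171e-02 -1.41499085e-01 -9.89757871e-01  1.08495948e+03]
 [ 0.00000000e+00  0.00000000e+00  0.00000000e+00  1.00000000e+00]]
{'clock': 0.1, 'joints': array([ 1.22642323e+00,  3.00427670e-01,  1.52152646e+00,  7.94830196e-06,
        1.32071734e+00, -6.65952789e-02]), 'qd': array([-0.00095307, -0.00153577, -0.00264117, -0.00138225,  0.00236843,
       -0.00095892]), 'joint_efforts': array([ 3.90042042e-04, -5.44383609e+01, -3.62361217e+01, -1.38228061e-04,
        3.23103966e-03,  1.85173775e-05]), 'ee_pos': array([150.75117252, 528.72755351, 244.76823916]), 'tcp_rot': array([-3.14051674e+00, -7.94728700e-05,  2.86381282e+00]), 'wrist_force': array([ 0.17719978,  0.633083  , -0.3062941 ]), 'ft_torque': array([ 0.00291298, -0.01134468,  0.05882608]), 'grip_force': 0.0, 'opening': 85.61648449533759}
```

View pics/scene0.png

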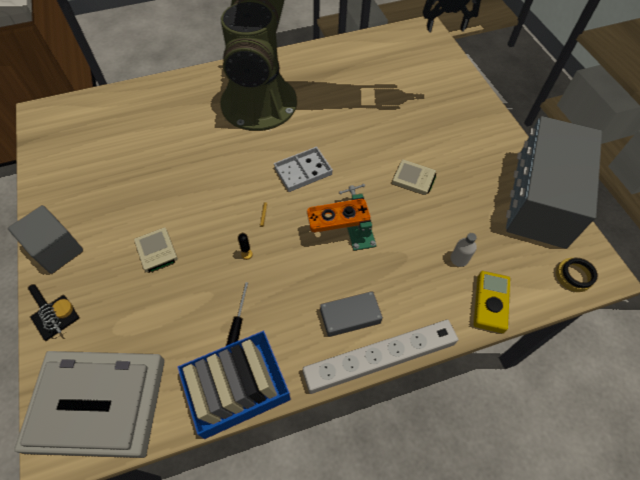

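View pics/top0.png

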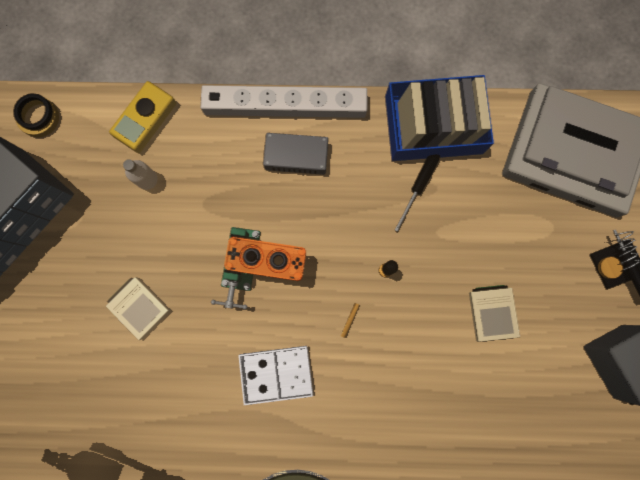

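The scene view shows the tool at about (245,245) and the orange shell at (340,213), with the clamp on its right. In the top view the tool foot is near (386,270) and the wells are near (252,256) and (279,260). I'll enlarge both.

```bash
python3 - <<'E'
import cv2,numpy as np
t=cv2.imread("pics/top0.png");s=cv2.imread("pics/scene0.png")
f=lambda i,x,y,w,h,k:cv2.resize(i[y:y+h,x:x+w],None,fx=k,fy=k,interpolation=cv2.INTER_CUBIC)
a=f(t,215,220,100,75,4);b=f(t,365,245,50,37,8)[:296]
c=f(s,300,175,100,75,4);d=f(s,222,225,50,37,8)
b=cv2.copyMakeBorder(b,0,4,0,0,0);d=cv2.copyMakeBorder(d,0,4,0,0,0)
cv2.imwrite("pics/crops.png",np.vstack([np.hstack([a,b]),np.hstack([c,d])]))
E
```

```text
(no output)
```

View pics/crops.png

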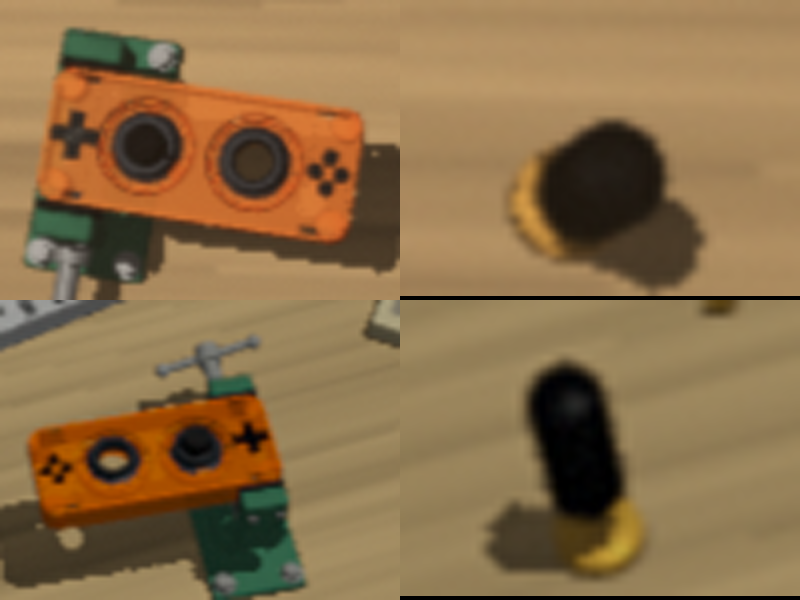

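Ring (hollow, see-through) is in the far well; the stick is in the near well. I'll triangulate both from the two views.

```bash
cat > h.py <<'E'
from rig import *
import numpy as np, cv2
from scipy.spatial.transform import Rotation as R
def ray(c,u,v,fish=False):
    K,P=c["K"],c["pose"]; d=np.array([(u-K[0,2])/K[0,0],(v-K[1,2])/K[1,1],1.])
    if fish:
        r=np.hypot(d[0],d[1]); d=np.array([d[0]/r*np.sin(r),d[1]/r*np.sin(r),np.cos(r)]) if r>0 else np.array([0,0,1.])
    return P[:3,3],P[:3,:3]@d
def atz(c,u,v,z,fish=False):
    o,d=ray(c,u,v,fish); return o+d*(z-o[2])/d[2]
def tri(rs):
    A=[];b=[]
    for o,d in rs:
        d=d/np.linalg.norm(d);M=np.eye(3)-np.outer(d,d);A.append(M);b.append(M@o)
    return np.linalg.lstsq(np.vstack(A),np.hstack(b),rcond=None)[0]
def toframe(p):
    s=read_state();return R.from_euler('xyz',s['tcp_rot']).inv().apply(np.array(p)-s['ee_pos'])
E
python3 - <<'E'
from h import *
np.set_printoptions(precision=1,suppress=True)
t=camera("top");s=camera("scene")
for n,a,b,z in(("ring",(278.5,260.5),(328.2,215.2),101),("tooldome",(391.5,266.5),(242.6,236.9),83),("stick",(252,256.2),(348.5,210.5),104)):
    print(n,atz(t,*a,z),atz(s,*b,z),tri([ray(t,*a),ray(s,*b)]))
print("end mids",atz(t,215+50/4,220+133/4,93),atz(t,215+355/4,220+172/4,93))
print("rod",atz(t,350,320,5))
E
```

```text
ring [537.7  45.6 101. ] [550.3  43.  101. ] [539.5  47.1  83.7]
tooldome [ 532.6 -175.    83. ] [ 533. -175.   83.] [ 532.6 -175.1   82.5]
stick [544.6  97.  104. ] [555.   95.2 104. ] [546.2  99.1  90. ]
end mids [550.6 146.7  93. ] [534.7  -3.1  93. ]
rod [ 426.  -100.3    5. ]
```

```bash
python3 -m pendant '[[8.5,-3,-2,-1,0,0,0.1],[8.5,-8,-5.5,-2,0,0,0.25],[8.5,-13,-9,-3,0,0,0.4],[8.5,-18,-13,-4,0,0,0.55],[8.5,-24,-17,-5,0,0,0.7],[8.5,-30,-21,-5.5,0,0,0.85],[8.5,-36,-25,-5.5,0,0,1.0],[8.5,-42,-29.5,-5.5,0,0,1.15],[8.5,-47,-33,-5.5,0,0,1.3],[8.5,-50.7,-35.8,-5.5,0,0,1.4]]' && python3 -m pendant '[[8.5,0,0,0,0,0,0],[8.5,0,0,0,0,0,0],[8.5,0,0,0,0,0,0]]' && python3 - <<'E'
from h import *
c=camera("wrist");cv2.imwrite("pics/w1.png",c["image"]);print(c["K"],c["pose"]);s=read_state();print(s["ee_pos"],s["tcp_rot"],s["joints"])
E
```

```text
clock: 1.45
ee_pos: [524.8, 64.9, 300.2]
tcp_rot: [3.142, -0.0, 1.46]
wrist_force: [0.3, 0.6, 0.8]
opening: 85.1
grip_force: 0.0
clock: 1.82
ee_pos: [523.3, 67.7, 300.4]
tcp_rot: [3.141, -0.0, 1.466]
wrist_force: [-0.5, 0.3, 0.1]
opening: 84.9
grip_force: 0.0
[[371.64829954   0.         319.16168087]
 [  0.         371.64829954 238.07521838]
 [  0.           0.           1.        ]] [[ 9.94538696e-01 -1.00019814e-01 -2.98130654e-02  5.30615551e+02]
 [-1.04368031e-01 -9.53944014e-01 -2.81243903e-01  1.38484823e+02]
 [-3.10032516e-04  2.82819475e-01 -9.59173107e-01  4.28263234e+02]
 [ 0.00000000e+00  0.00000000e+00  0.00000000e+00  1.00000000e+00]]
[523.33871054  67.74001992 300.50857135] [ 3.14125749e+00 -8.75739211e-05  1.46565691e+00] [5.92959625e-02 2.12166170e-01 1.50236798e+00 3.18572805e-05
 1.42671352e+00 1.64430827e-01]
```

View pics/w1.png

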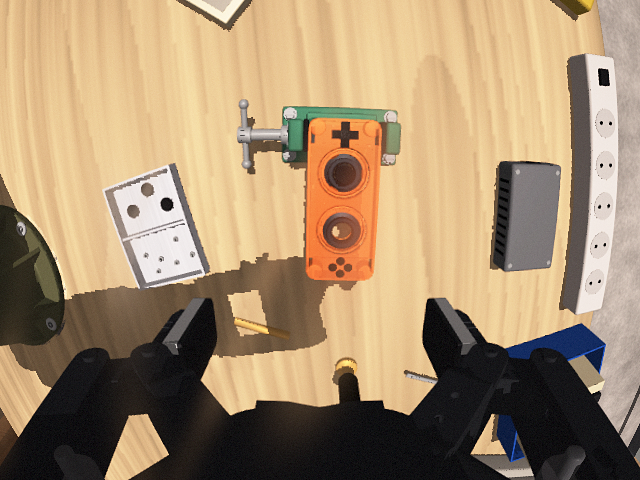

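The wrist view shows the hollow ring at about (342,231), the stick at (343,172), and the tool with its foot at (346,366).

```bash
python3 - <<'E'
from h import *
np.set_printoptions(precision=1,suppress=True)
im=cv2.imread("pics/w1.png");cv2.imwrite("pics/w1c.png",cv2.resize(im[140:270,280:400],None,fx=4.6,fy=4.6,interpolation=cv2.INTER_CUBIC))
c=camera("wrist")
for n,u,v,z in(("ring",342,231,101),("stick",343,172,106.5),("foot",346,364,9),("shell end",341,282,93)):print(n,atz(c,u,v,z,1))
E
```

```text
ring [542.  47. 101.]
stick [547.5 101.4 106.5]
foot [ 535.4 -166.9    9. ]
shell end [536.9  -6.7  93. ]
```

View pics/w1c.png

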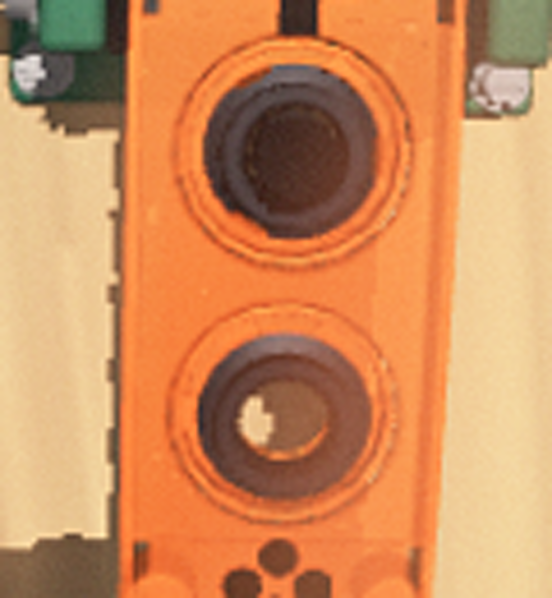

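```bash
python3 -m pendant '[[8.5,-2,0.3,0.5,0,0,0],[8.5,-6,0.9,2,0,0,0],[8.5,-10,1.5,4,0,0,0],[8.5,-14,2,6,0,0,0],[8.5,-18,2.6,8,0,0,0],[8.5,-21.5,3.1,9.5,0,0,0],[8.5,-24,3.5,10,0,0,0],[8.5,-24,3.5,10,0,0,0],[8.5,-24,3.5,10,0,0,0],[8.5,-24,3.5,10,0,0,0]]' && python3 - <<'E'
from h import *
c=camera("wrist");cv2.imwrite("pics/w2.png",c["image"]);s=read_state();print(s["ee_pos"],s["tcp_rot"])
E
```

```text
clock: 3.18
ee_pos: [533.1, -174.6, 200.7]
tcp_rot: [3.141, 0.0, 1.465]
wrist_force: [-0.2, -0.9, -0.6]
opening: 85.2
grip_force: 0.0
[ 533.15085172 -174.69678786  200.65029479] [3.14103440e+00 1.15710889e-04 1.46504790e+00]
```

View pics/w2.png

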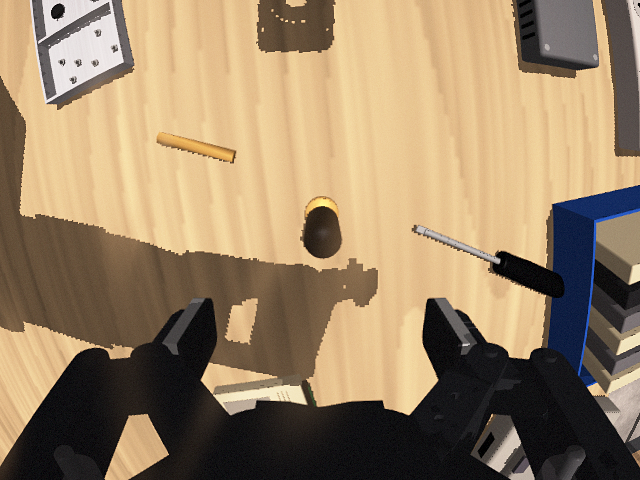

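The handle dome is centred at about (322,238), and the foot's far edge is at (321,197).

```bash
python3 - <<'E'
from h import *
np.set_printoptions(precision=1,suppress=True)
c=camera("wrist")
print(atz(c,322,238,80,1),"foot edge",atz(c,321,197,5,1)); p=atz(c,322,238,80,1); print(toframe([p[0],p[1],57]))
print("TCP px check, widths:",atz(c,304,232,80,1),atz(c,340,232,80,1))
E
```

```text
[ 534.7 -177.    80. ] foot edge [ 536.  -161.5    5. ]
[ -1.9   1.8 143.6]
TCP px check, widths: [ 522.8 -171.4   80. ] [ 547.6 -174.    80. ]
```

```bash
python3 -m pendant '[[8.5,-0.2,0.17,2,0,0,0],[8.5,-0.2,0.17,5,0,0,0],[8.5,-0.2,0.17,8,0,0,0],[8.5,-0.2,0.17,11,0,0,0],[8.5,-0.2,0.17,13,0,0,0],[8.5,-0.2,0.17,14.1,0,0,0],[8.5,-0.2,0.17,14.3,0,0,0],[8.5,-0.2,0.17,14.3,0,0,0],[6,-0.2,0.17,14.3,0,0,0],[4,-0.2,0.17,14.3,0,0,0]]' 70 && python3 -m pendant '[[2,0,0,0,0,0,0],[1,0,0,0,0,0,0],[1,0,0,0,0,0,0],[1,0,0,0,0,0,0],[1,0,0,0,0,0,0],[1,0,0,0,0,0,0]]'
```

```text
clock: 4.53
ee_pos: [534.6, -177.9, 57.7]
tcp_rot: [3.141, 0.0, 1.464]
wrist_force: [-0.4, 0.0, 0.3]
opening: 51.0
grip_force: 0.0
clock: 5.28
ee_pos: [534.6, -177.8, 57.6]
tcp_rot: [3.141, 0.0, 1.464]
wrist_force: [-0.1, 0.7, 5.3]
opening: 24.5
grip_force: 68.4
```

```bash
python3 -m pendant '[[1,0,0,-1,0,0,0],[1,0,0,-4,0,0,0],[1,0,0,-8,0,0,0],[1,0,0,-12,0,0,0],[1,1,0,-15,0,0,0],[1,4,-0.3,-16,0,0,0],[1,8,-0.6,-16,0,0,0],[1,12,-0.9,-16,0,0,0],[1,16,-1.25,-16,0,0,0],[1,19,-1.5,-16,0,0,0]]' && python3 -m pendant '[[1,1.5,-0.1,0,0,0,0],[1,2.8,-0.2,0,0,0,0],[1,3.37,-0.25,0,0,0,0],[1,3.37,-0.25,0.5,0,0,0],[1,3.37,-0.25,1.5,0,0,0],[1,3.37,-0.25,1.8,0,0,0],[1,3.37,-0.25,1.8,0,0,0],[1,3.37,-0.25,1.8,0,0,0],[1,3.37,-0.25,1.8,0,0,0]]' && python3 - <<'E'
from h import *
np.set_printoptions(precision=4,suppress=True)
c=camera("wrist");s=read_state();print(s["ee_pos"],s["tcp_rot"],s["wrist_force"],s["grip_force"],s["opening"])
im=c["image"];cv2.imwrite("pics/w3f.png",im)
cv2.imwrite("pics/w3.png",cv2.resize(im[130:330,220:420],None,fx=3,fy=3,interpolation=cv2.INTER_CUBIC))
E
```

```text
clock: 6.52
ee_pos: [539.5, 14.3, 217.5]
tcp_rot: [-3.141, -0.0, 1.464]
wrist_force: [0.2, -0.4, -1.7]
opening: 24.7
grip_force: 68.8
clock: 7.65
ee_pos: [541.0, 46.5, 199.5]
tcp_rot: [3.141, -0.0, 1.464]
wrist_force: [0.6, 0.0, -1.1]
opening: 24.5
grip_force: 68.8
[541.0126  46.5133 199.4784] [ 3.1412 -0.0001  1.4638] [ 0.3244 -0.3328 -1.9474] 68.82114887237549 24.556975646202076
```

View pics/w3.png

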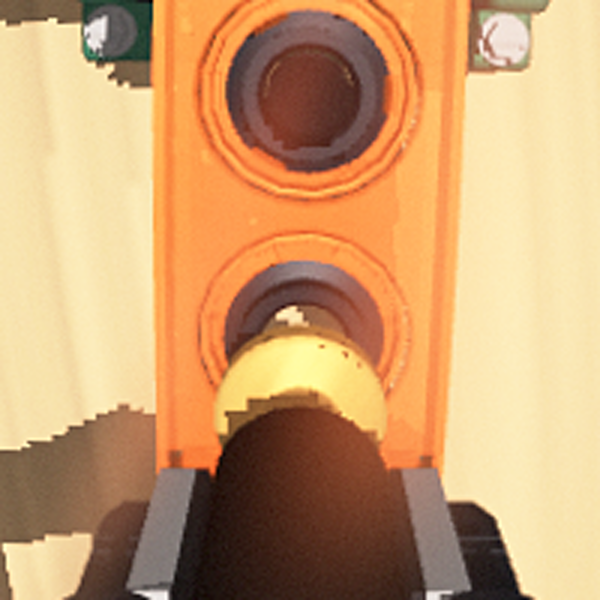

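```bash
python3 - <<'E'
from h import *
np.set_printoptions(precision=1,suppress=True)
c=camera("wrist"); P=lambda x,y,z:atz(c,220+x/3,130+y/3,z,1)
print("flange top/left/right edge",P(304,262,91),P(225,330,91),P(383,330,91))
print("face recess outer: top,left,right",P(307,232,93),P(198,325,93),P(411,325,93))
print("foot top edge, l, r",P(301,333,146),P(215,405,147),P(387,405,147))
print("stick well outer top/bottom/l/r",P(310,200,93),P(196,90,93),P(424,90,93))
E
```

```text
flange top/left/right edge [543.9  61.9  91. ] [524.9  48.3  91. ] [559.7  44.6  91. ]
face recess outer: top,left,right [545.2  68.8  93. ] [519.3  50.7  93. ] [565.8  45.7  93. ]
foot top edge, l, r [543.1  62.5 146. ] [527.   51.4 147. ] [556.6  48.3 147. ]
stick well outer top/bottom/l/r [546.6  75.7  93. ] [525.3 101.7  93. ] [572.9  96.7  93. ]
```

```bash
python3 -m pendant '[[1,-0.1,0.04,0.5,0,0,0],[1,-0.22,0.07,1.5,0,0,0],[1,-0.22,0.07,2.4,0,0,0],[1,-0.22,0.07,3,0,0,0],[1,-0.22,0.07,3.4,0,0,0],[1,-0.22,0.07,3.6,0,0,0],[1,-0.22,0.07,3.7,0,0,0],[1,-0.22,0.07,3.7,0,0,0],[1,-0.22,0.07,3.7,0,0,0]]' && python3 - <<'E'
from h import *
np.set_printoptions(precision=4,suppress=True)
s=read_state();print(s["ee_pos"],s["wrist_force"],s["ft_torque"])
im=camera("wrist")["image"];t=camera("scene")["image"]
a=cv2.resize(im[150:310,240:400],None,fx=2.5,fy=2.5,interpolation=cv2.INTER_CUBIC)
b=cv2.resize(t[175:255,290:370],None,fx=5,fy=5,interpolation=cv2.INTER_CUBIC)
cv2.imwrite("pics/w4.png",np.hstack([a,b]))
E
```

```text
clock: 8.88
ee_pos: [541.5, 44.3, 162.4]
tcp_rot: [3.141, -0.0, 1.464]
wrist_force: [-0.6, 0.6, -2.0]
opening: 24.6
grip_force: 68.8
[541.4541  44.2651 162.4287] [-0.5541  0.6137 -2.036 ] [-0.007  -0.0393 -0.0065]
```

View pics/w4.png

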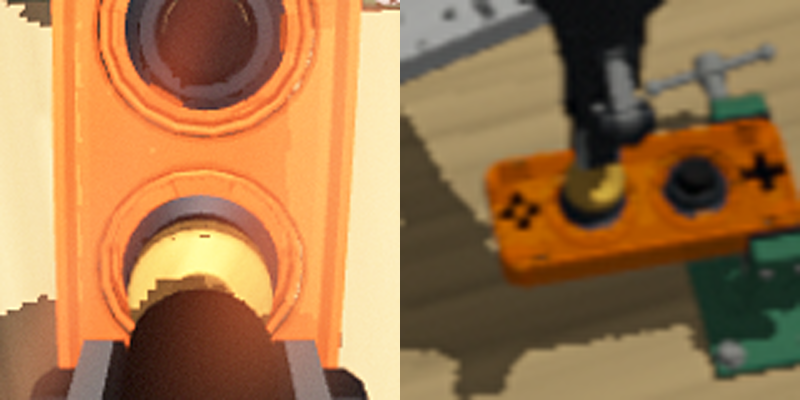

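The foot sits centred over the ring in both directions. Now the slow press.

```bash
python3 -m pendant '[[1,0,0,0.04,0,0,0],[1,0,0,0.08,0,0,0],[1,0,0,0.12,0,0,0],[1,0,0,0.16,0,0,0],[1,0,0,0.2,0,0,0],[1,0,0,0.24,0,0,0],[1,0,0,0.28,0,0,0],[1,0,0,0.32,0,0,0],[1,0,0,0.36,0,0,0],[1,0,0,0.4,0,0,0]]' && python3 -m pendant '[[1,0,0,0.04,0,0,0],[1,0,0,0.08,0,0,0],[1,0,0,0.12,0,0,0],[1,0,0,0.16,0,0,0]]'
```

```text
clock: 10.22
ee_pos: [541.4, 44.3, 158.2]
tcp_rot: [-3.142, -0.0, 1.464]
wrist_force: [-0.1, -0.6, -1.8]
opening: 24.6
grip_force: 68.8
clock: 10.72
ee_pos: [541.5, 44.2, 156.8]
tcp_rot: [3.141, 0.0, 1.464]
wrist_force: [-0.4, -0.5, 0.7]
opening: 24.7
grip_force: 68.8
```

```bash
python3 -m pendant '[[1,-0.02,0,0.04,0,0.003,0],[1,-0.04,0,0.08,0,0.006,0],[1,-0.06,0,0.12,0,0.009,0],[1,-0.08,0,0.16,0,0.012,0],[1,-0.10,0,0.2,0,0.015,0]]' && python3 - <<'E'
from h import *
np.set_printoptions(precision=4,suppress=True)
s=read_state();print(s["ee_pos"],s["wrist_force"],s["ft_torque"])
E
```

```text
clock: 11.35
ee_pos: [541.4, 43.2, 154.8]
tcp_rot: [3.141, -0.015, 1.464]
wrist_force: [-0.7, -1.2, 4.0]
opening: 24.5
grip_force: 69.1
[541.3696  43.2226 154.8097] [-0.6672 -1.1743  3.9798] [-0.1505  0.2311  0.0472]
```

```bash
python3 -m pendant '[[1,-0.02,0,0.04,0,0.003,0],[1,-0.04,0,0.08,0,0.006,0],[1,-0.06,0,0.12,0,0.009,0],[1,-0.08,0,0.16,0,0.012,0],[1,-0.10,0,0.2,0,0.015,0]]' && python3 - <<'E'
from h import *
np.set_printoptions(precision=4,suppress=True)
s=read_state();print(s["ee_pos"],s["wrist_force"],s["ft_torque"]);print(R.from_euler('xyz',s['tcp_rot']).apply([0,0,1]))
E
```

```text
clock: 11.98
ee_pos: [541.4, 42.3, 153.0]
tcp_rot: [3.141, -0.03, 1.464]
wrist_force: [-1.5, -1.0, 6.8]
opening: 24.5
grip_force: 69.4
[541.3928  42.2729 153.0445] [-1.4949 -0.9789  6.8266] [-0.1277  0.306  -0.0268]
[ 0.004   0.0301 -0.9995]
```

```bash
python3 -m pendant '[[1,-0.01,0,0.04,0,0.002,0],[1,-0.02,0,0.08,0,0.004,0],[1,-0.03,0,0.12,0,0.006,0],[1,-0.04,0,0.16,0,0.008,0]]' && python3 -m pendant '[[1,-0.01,0,0.04,0,0.002,0],[1,-0.02,0,0.08,0,0.004,0]]'
```

```text
clock: 12.48
ee_pos: [541.5, 41.9, 151.7]
tcp_rot: [3.14, -0.038, 1.464]
wrist_force: [-2.0, -2.7, 11.0]
opening: 24.8
grip_force: 69.6
clock: 12.72
ee_pos: [541.5, 41.7, 151.0]
tcp_rot: [3.14, -0.042, 1.464]
wrist_force: [-2.9, -1.3, 10.2]
opening: 24.7
grip_force: 69.6
```

```bash
python3 -m pendant '[[1,0,0,0.04,0,0,0],[1,0,0,0.08,0,0,0]]'
```

```text
clock: 12.98
ee_pos: [541.6, 41.7, 150.3]
tcp_rot: [3.14, -0.042, 1.464]
wrist_force: [-2.1, -1.6, 11.7]
opening: 24.4
grip_force: 69.7
```

```bash
python3 -m pendant '[[1,0,0,0.04,0,0,0]]'; python3 -m pendant '[[1,0,0,0.04,0,0,0]]' 
```

```text
clock: 13.1
ee_pos: [541.6, 41.7, 150.0]
tcp_rot: [3.14, -0.042, 1.464]
wrist_force: [-2.6, -1.7, 11.9]
opening: 24.3
grip_force: 69.8
clock: 13.22
ee_pos: [541.5, 41.8, 149.3]
tcp_rot: [3.14, -0.042, 1.464]
wrist_force: [-0.5, -2.8, 8.9]
opening: 24.6
grip_force: 70.0
```

```bash
python3 -m pendant '[[1,0,0,0.04,0,0,0]]' 
```

```text
clock: 13.35
ee_pos: [541.5, 41.8, 148.9]
tcp_rot: [3.14, -0.042, 1.464]
wrist_force: [-0.7, -0.5, 9.2]
opening: 24.6
grip_force: 70.0
```

The force dropped from 11.9 to 8.9, which is the click. I'll press slightly more to confirm it's seated.

```bash
python3 -m pendant '[[1,0,0,0.04,0,0,0],[1,0,0,0.06,0,0,0],[1,0,0,0.06,0,0,0]]'; python3 -m pendant '[[1,0,0,0.02,0,0,0],[1,0,0,0.05,0,0,0],[1,0,0,0.05,0,0,0]]' 
```

```text
clock: 13.72
ee_pos: [541.6, 41.7, 148.5]
tcp_rot: [3.14, -0.042, 1.464]
wrist_force: [-2.4, -1.8, 11.3]
opening: 24.7
grip_force: 70.1
clock: 14.1
ee_pos: [541.6, 41.7, 148.1]
tcp_rot: [3.14, -0.042, 1.464]
wrist_force: [-2.7, -2.6, 12.2]
opening: 24.6
grip_force: 70.2
```

```bash
python3 -m pendant '[[1,0.05,0,-0.05,0,-0.007,0],[1,0.1,0,-0.1,0,-0.014,0],[1,0.15,0,-0.16,0,-0.021,0],[1,0.2,0,-0.22,0,-0.028,0],[1,0.25,0,-0.28,0,-0.036,0],[1,0.28,0,-0.34,0,-0.042,0]]';  python3 -m pendant '[[1,0,0,-0.05,0,0,0]]'; python3 -m pendant '[[1,0,0,-0.05,0,0,0]]'; python3 -m pendant '[[1,0,0,-0.05,0,0,0]]'; python3 -m pendant '[[1,0,0,-0.05,0,0,0]]'; python3 -m pendant '[[1,0,0,-0.05,0,0,0]]'
```

```text
clock: 14.85
ee_pos: [541.7, 44.4, 151.0]
tcp_rot: [3.14, 0.0, 1.464]
wrist_force: [0.2, -0.7, 4.7]
opening: 24.2
grip_force: 69.7
clock: 14.98
ee_pos: [541.7, 44.5, 151.4]
tcp_rot: [3.141, -0.0, 1.464]
wrist_force: [0.7, -2.2, 3.4]
opening: 24.3
grip_force: 69.5
clock: 15.1
ee_pos: [541.6, 44.5, 151.7]
tcp_rot: [3.141, -0.0, 1.464]
wrist_force: [1.7, -1.1, 2.5]
opening: 24.7
grip_force: 69.3
clock: 15.22
ee_pos: [541.5, 44.5, 152.1]
tcp_rot: [3.142, -0.0, 1.464]
wrist_force: [1.6, -0.9, 1.1]
opening: 24.5
grip_force: 69.2
clock: 15.35
ee_pos: [541.3, 44.5, 152.4]
tcp_rot: [-3.141, -0.0, 1.464]
wrist_force: [1.3, -0.9, -0.1]
opening: 24.5
grip_force: 69.2
clock: 15.48
ee_pos: [541.2, 44.6, 152.9]
tcp_rot: [-3.141, -0.0, 1.464]
wrist_force: [0.5, -0.3, -0.9]
opening: 24.6
grip_force: 69.2
```

Contact ended at about 153, against 157.4 when it began, so the ring is about 5 mm lower. I'll lift away and look.

```bash
python3 -m pendant '[[1,0,0,-0.1,0,0,0],[1,0,0,-0.5,0,0,0],[1,0,0,-1.5,0,0,0],[1,0,0,-3,0,0,0],[1,0,0,-5,0,0,0],[1,-1,0,-6.5,0,0,0],[1,-4,0.2,-7,0,0,0],[1,-7,0.5,-7,0,0,0],[1,-7,0.5,-7,0,0,0],[1,-7,0.5,-7,0,0,0]]'; python3 - <<'E'
from h import *
im=camera("wrist")["image"]; t=camera("scene")["image"]
a=cv2.resize(im[60:220,240:400],None,fx=2.5,fy=2.5,interpolation=cv2.INTER_CUBIC)
b=cv2.resize(im[150:350,220:420],(400,400),interpolation=cv2.INTER_CUBIC)
cv2.imwrite("pics/w5.png",np.hstack([a,b]))
E
```

```text
clock: 16.73
ee_pos: [538.8, -25.6, 223.4]
tcp_rot: [3.141, -0.0, 1.463]
wrist_force: [0.9, 0.5, -2.2]
opening: 24.4
grip_force: 69.2
```

View pics/w5.png

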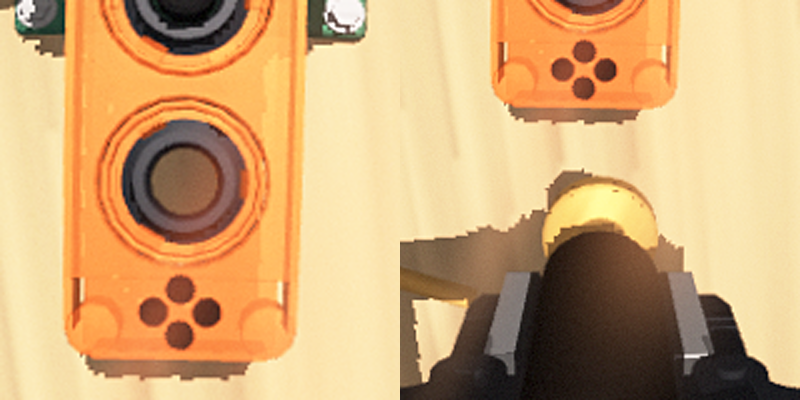

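The ring sits level with hook notches like the finished one, and the tool is still straight. Returning the tool to the bench.

```bash
python3 -m pendant '[[1,-2,0.2,0,0,0,0],[1,-6,0.5,0,0,0,0],[1,-10,0.8,1,0,0,0],[1,-13.5,1.1,3,0,0,0],[1,-15.15,1.24,6,0,0,0],[1,-15.15,1.24,9,0,0,0],[1,-15.15,1.24,12,0,0,0],[1,-15.15,1.24,14.5,0,0,0],[1,-15.15,1.24,15.8,0,0,0],[1,-15.15,1.24,16.2,0,0,0]]';python3 -m pendant '[[1,0,0,0,0,0,0],[1,0,0,0,0,0,0],[1,0,0,0.05,0,0,0],[1,0,0,0.1,0,0,0]]'; python3 -m pendant '[[1,0,0,0.05,0,0,0],[1,0,0,0.1,0,0,0]]'; python3 -m pendant '[[1,0,0,0.03,0,0,0],[1,0,0,0.06,0,0,0]]'
```

```text
clock: 18.08
ee_pos: [535.0, -177.8, 60.8]
tcp_rot: [-3.141, -0.0, 1.464]
wrist_force: [-0.1, 0.2, -1.9]
opening: 24.6
grip_force: 69.2
clock: 18.58
ee_pos: [535.2, -177.6, 60.4]
tcp_rot: [3.141, 0.0, 1.464]
wrist_force: [-0.4, 0.3, -2.3]
opening: 24.4
grip_force: 69.2
clock: 18.82
ee_pos: [535.1, -177.5, 59.1]
tcp_rot: [-3.142, -0.0, 1.464]
wrist_force: [0.4, -0.7, -1.7]
opening: 24.6
grip_force: 69.2
clock: 19.08
ee_pos: [535.1, -177.6, 58.5]
tcp_rot: [3.142, 0.0, 1.464]
wrist_force: [0.5, 0.1, -1.6]
opening: 24.7
grip_force: 69.2
```

```bash
python3 -m pendant '[[1,0,0,0.03,0,0,0],[1,0,0,0.06,0,0,0],[1,0,0,0.06,0,0,0]]'; python3 -m pendant '[[1,0,0,0.03,0,0,0],[1,0,0,0.06,0,0,0],[1,0,0,0.06,0,0,0]]'
```

```text
clock: 19.45
ee_pos: [535.1, -177.5, 57.9]
tcp_rot: [-3.142, 0.0, 1.464]
wrist_force: [0.1, 0.4, -1.2]
opening: 24.6
grip_force: 69.2
clock: 19.82
ee_pos: [535.1, -177.6, 57.6]
tcp_rot: [3.141, 0.0, 1.464]
wrist_force: [-1.1, -0.1, 3.9]
opening: 24.6
grip_force: 69.4
```

On the bench. Now I'll release it.

```bash
python3 -m pendant '[[2.6,0,0,0,0,0,0],[2.9,0,0,0,0,0,0],[3.3,0,0,0,0,0,0],[4,0,0,0,0,0,0],[5.5,0,0,0,0,0,0],[7,0,0,0,0,0,0],[8.5,0,0,0,0,0,0],[8.5,0,0,0,0,0,0],[8.5,0,0,0,0,0,0]]' 20; python3 -m pendant '[[8.5,0,0,-0.5,0,0,0],[8.5,0,0,-2,0,0,0],[8.5,0,0,-5,0,0,0],[8.5,0,0,-9,0,0,0],[8.5,0,0,-13,0,0,0],[8.5,0,0,-16,0,0,0],[8.5,0,0,-16,0,0,0],[8.5,0,0,-16,0,0,0],[8.5,0,0,-16,0,0,0]]'; python3 - <<'E'
from h import *
im=camera("wrist")["image"]; t=camera("scene")["image"]
b=cv2.resize(t[175:275,220:380],(800,500),interpolation=cv2.INTER_CUBIC)
b[:240,:320]=im[::2,::2]
cv2.imwrite("pics/w6.png",b)
E
```

```text
clock: 20.95
ee_pos: [535.1, -177.6, 57.3]
tcp_rot: [3.142, 0.0, 1.464]
wrist_force: [0.1, -0.4, -0.7]
opening: 84.9
grip_force: 0.0
clock: 22.08
ee_pos: [534.7, -177.4, 216.5]
tcp_rot: [-3.14, -0.0, 1.464]
wrist_force: [-0.9, 0.3, -0.5]
opening: 84.8
grip_force: 0.0
```

View pics/w6.png

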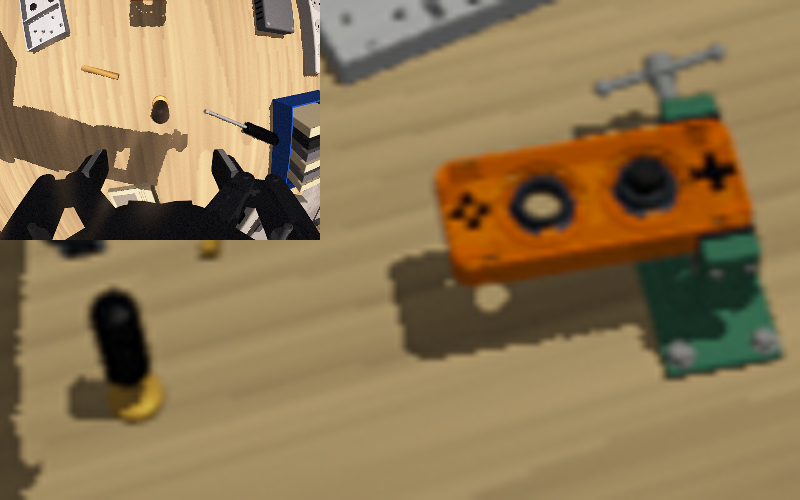

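The tool stands upright at its old place (crop about (130,350)), the ring is down in the far well (540,205), and nothing else has moved.

```bash
python3 -c "
from rig import *
print(hand_in())"
```

```text
the job is handed in; nothing more can be done
None
```

I pressed the ring in the far well until it clicked home, with a peak push of about 14 N (limit 20 N), stood the tool upright on the bench where it came from, and handed the job in; no verdict was returned.

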